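# Tap sample tubes down in a bench tube reader, in order

### The job

Check in three samples on the bench tube reader: with the fingertips, tap the cap of the red tube lightly until the tube has sunk about a centimetre into its well, where it stays, then do the same with the blue tube, then with the white one. Only touch the tubes, do not lift any; leave the yellow-capped tube up as it is, leave the jar, the connector and the screwdriver where they lie, and finish with the hand clear.

Things in the scene. Friction and masses are not known exactly. Their poses are not given: they have to be found in the camera images.
- reader: Grey bench tube reader, fixed: casing 86 (x) x 290 (y) mm, 62 mm high, on a slightly wider black foot; a black control end (50 mm high, 50 mm long) adjoins its +y end. Origin: centre of the grey casing's underside, z up. Four 30 mm wells open upward in a row at y = -105, -35, 35, 105 mm, x = 0.
- wells (a point): Centre of the casing's top, 62 mm over the bench. Each well's floor starts up: tube underside 30 mm, cap top 125 mm over the bench. About 4 N on the cap starts the floor moving down, rising evenly to about 8 N at the hard end of its 18 mm travel; it stays where left. A tube counts as down once sunk over 5 mm; about 10 mm is meant. Over 40 N is too hard.
- red_tube: Loose sample tube with a red screw cap, standing upright in one of the reader's four wells (which well varies). 95 mm tall in all: frosted body 28 mm across, 75 mm long; cap 35 mm across, the top 20 mm, with a flat top. Origin: centre of its underside, z up along the tube, so the middle of the cap's top is 95 mm along its z. To be tapped down first.
- blue_tube: Loose sample tube with a blue screw cap, standing upright in one of the reader's four wells (which well varies). 95 mm tall in all: frosted body 28 mm across, 75 mm long; cap 35 mm across, the top 20 mm, with a flat top. Origin: centre of its underside, z up along the tube, so the middle of the cap's top is 95 mm along its z. To be tapped down second.
- white_tube: Loose sample tube with a white screw cap, standing upright in one of the reader's four wells (which well varies). 95 mm tall in all: frosted body 28 mm across, 75 mm long; cap 35 mm across, the top 20 mm, with a flat top. Origin: centre of its underside, z up along the tube, so the middle of the cap's top is 95 mm along its z. To be tapped down third.
- yellow_tube: Loose sample tube with a yellow screw cap, standing upright in one of the reader's four wells (which well varies). 95 mm tall in all: frosted body 28 mm across, 75 mm long; cap 35 mm across, the top 20 mm, with a flat top. Origin: centre of its underside, z up along the tube, so the middle of the cap's top is 95 mm along its z. To be left up.
- jar: Bystander: small closed jar with a blue lid, 44 mm across, 60 mm tall, standing loose on the bench a little beyond the reader. Origin: centre of its underside.
- connector: Bystander: loose aluminium connector block 46 x 22 x 18 mm with a brass nose at its +x end, lying on the robot's side of the reader. Origin: centre of the block's underside.
- driver: Bystander: small screwdriver about 140 mm long lying loose on the bench beyond the reader, along its own x, handle to -x.
Mind the look-alikes: they are no part of the job. What is shaped like the blue_tube but green is not meant.

How it is judged (in metres and radians):
On the way, in this order (a step that is already met when the one before it is completed fails the run):
1. the red tube is down in its well (z of red_tube in the frame of reader below 0.025 m), for 0.2 s.
2. the blue tube is down in its well (z of blue_tube in the frame of reader below 0.025 m), for 0.2 s.
3. the white tube is down in its well (z of white_tube in the frame of reader below 0.025 m), for 0.2 s.
At the end, for the whole second after the job is handed in: The red, blue and white tubes have each sunk more than 5 mm from where they started and stay down, the yellow one has sunk less than 3 mm; all four stand upright (within 0.15 rad) and at rest in their wells; jar, connector and screwdriver are within 20 mm of where they started (z of each of red_tube, blue_tube, white_tube in the frame of reader below 0.025 m and z of yellow_tube in the frame of reader above 0.027 m and angle between each of red_tube, blue_tube, white_tube, yellow_tube's own z axis and vertical below 0.15 rad and linear speed of each of red_tube, blue_tube, white_tube, yellow_tube below 0.02 m/s and distance of each of jar, connector, driver from where it was at the start of the episode below 0.02 m); the robot touches nothing.
It fails at once if a tube is pushed harder than a light tap (over 40 N) (contact force between the fingers and red_tube above 40 N or contact force between the fingers and blue_tube above 40 N or contact force between the fingers and white_tube above 40 N or contact force between the fingers and yellow_tube above 40 N).
It fails at once if a tube is lifted (8 mm or more) (z of any of red_tube, blue_tube, white_tube, yellow_tube in the frame of reader above 0.038 m).
It fails at once if the yellow tube is pushed down (3 mm or more) (z of yellow_tube in the frame of reader below 0.027 m).
It fails at once if jar, connector or screwdriver is disturbed (moved over 20 mm) (distance of any of jar, connector, driver from where it was at the start of the episode above 0.02 m).
It also fails if it takes over 40 s, if anything falls off the work surface, if the arm or the gripper's body presses on something with over 40 N, if the wrist force passes 120 N, or if a joint passes its speed limit or range.

### The arm

A 7-joint arm with a two-finger parallel gripper is mounted at the origin on the work surface. World frame = base frame: x ahead of the robot, y to its left, z up, the work surface at z = 0. Lengths are in mm, angles in rad, forces in N, time in s.
With the tool pointing down it reaches from about 400 to 875 mm from the base axis. Payload 4.4 kg.
Tool frame: the origin (TCP) lies midway between the tips of the shut fingers; the grasp point (between the pads) lies 19 mm behind it (ctrl.pinch_z is the distance from the TCP to the grasp point, in mm); z points along the fingers, y is the line along which they close (so a half turn about z gives the same grasp; the last joint's range is limited). The gripper opens to 85 mm and grips with 20 to 120 N. Pads are 22 mm wide; open, the fingers measure 114 mm over their backs; the gripper's body (76 mm by 85 mm) begins 54 mm behind the grasp point. The pads swing forward as they close: fully open they stand 13 mm farther back than shut.
Start: joints at [-1.268, 0.628, 0.038, 1.517, -0.027, 0.996, -0.02], TCP at [234.3, 606.318, 231.313] pointing down, gripper open.
Joint ranges: [-3.06, 3.06], [-0.37, 2.12], [-1.25, 1.32], [0.18, 2.47], [-1.1, 4.24], [0.23, 1.98], [-2.94, 2.94]. Speed limits (rad/s): [2.57, 2.57, 3.14, 3.14, 3.14, 3.14, 3.14].

### API

Orientations are given as [roll, pitch, yaw] about the fixed x, y, z axes, in that order (R = Rz(yaw) Ry(pitch) Rx(roll)).
In Python, from cell import read_state, cams, order, ctrl gives the robot as it stands.
- The arm moves only by the tool move_arm, never from a script. Its argument "targets" is text: rows parted by semicolons, each of 7 numbers parted by spaces: the gripper's target within -1 to 1 (fully open at 1, half-way at 0, shut at -1), then the shift along the tool's x, y, z in cm, then the turn, a rotation vector about the tool's x, y, z in degrees. A call has 1 to 5 rows; each row shifts and turns the commanded pose from where the row before left it, along the tool's axes as they then stand; what a row does not reach is not made up. A row lasts 1/12 s, in which the tool goes at most 41.7 mm and 7.16 degrees, less where a joint would pass 70% of its speed; a pose out of reach is approached as far as the arm can. A call with a gripper value outside its range is refused whole. The fingers move at their own pace and stop on an object; the grip force is fixed at half the most. Time passes only in rows, so rows that do not move let the fingers close. It gives the time, the measured TCP pose, the force, the opening and the grip force at its end, in the units of the state.
- read_state(): the state, without advancing time (a new reading comes with each control period).
- cams.get_image(name): name is "side" or "top" or "wrist"; returns a dict with "color" (480x640x3 uint8, red, green, blue), "fovy" (degrees; the focal length in pixels is half the picture's height over the tangent of half this angle, whatever the lens; pixels are square), "cx", "cy" (the principal point, pixels), "rvec" (rotation vector, rad) and "tvec" (3), from world to camera coordinates, as OpenCV has them. Camera axes: x right, y down, z forward; pixel columns grow to the right and rows downward; lengths in mm; the calibration is good to about 2 mm. A picture is of the moment at which its call begins. There is no depth.
- order.finish_job(): hands the job in; it is judged then, once.
The state is a dict: "clock": time; "qpos": joint angles; "qd": joint speeds; "tau": joint torques, N m; "eef_pos": TCP position; "tool_rot": TCP orientation; "force": force on the tool from outside, world axes, zero at the start; "torque": the same for the moment, N m; "width": finger opening in mm; "gripper_force": force on a finger pad.
Only numpy, scipy, OpenCV 4.12 (cv2) and the standard library are available. Lean on these libraries where they do the work, as an engineer would, in place of code of your own. Each camera call takes 0.05 s, during which the arm holds its last target. There are 200 camera calls.

## Working session

There is one attempt and no reset: what is moved stays moved. The work goes in short steps, Python scripts to look and compute and a tool call to move; the robot and the scene stay as the last step left them, time stands still between calls to the robot, and variables do not carry over. Pictures are saved under pics/ and viewed, at most 10 in all, crops included, and the job is handed in when it is done.

Besides the shell and the picture viewer there is one more tool, called after "Request:" by a JSON object that holds its "op" and its "data", one argument or row to a line. move_arm: Moves the arm, as the interface text tells. Its arguments: {"type":"object","properties":{"targets":{"type":"string"}},"required":["targets"]}

```bash
mkdir -p pics
python3 - <<'E'
from cell import read_state,cams
import cv2,numpy as np
s=read_state();print({k:np.round(s[k],3) for k in ('clock','eef_pos','tool_rot','force','width')})
ims=[]
for n in ('top','side'):
    d=cams.get_image(n);np.savez(f'{n}0.npz',**d);cv2.imwrite(f'pics/{n}0.png',d['color'][:,:,::-1])
    print(n,d['fovy'],d['cx'],d['cy'],d['rvec'],d['tvec'])
E
```

```text
{'clock': np.float64(0.0), 'eef_pos': array([234.053, 605.724, 230.404]), 'tool_rot': array([-3.14 ,  0.   ,  2.773]), 'force': array([0.615, 0.688, 0.165]), 'width': np.float64(85.311)}
top 48.379435114198735 312.85686158556746 243.0000441924667 [ 2.17832905 -2.1195886   0.22435572] [-42.04285784 583.84964285 697.91534186]
side 50.48639988694218 319.9893444519027 242.85162762418753 [ 0.16465143 -2.67179069  1.49211116] [581.75476431  75.8078708  819.53955029]
```

View pics/top0.png

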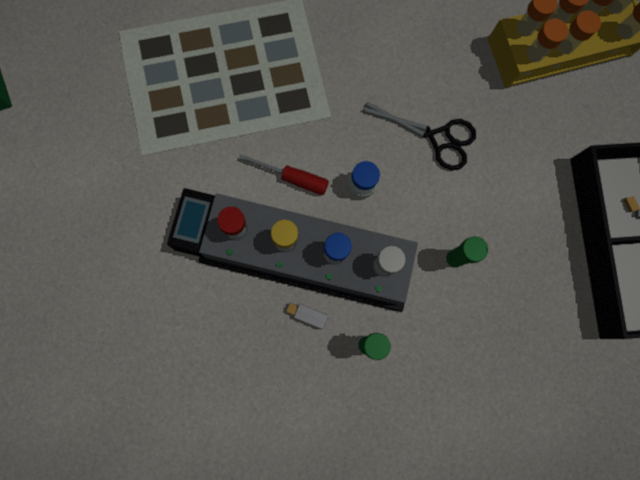

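View pics/side0.png

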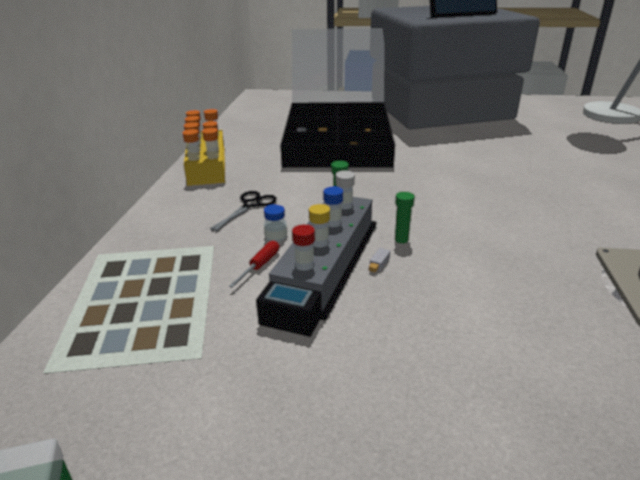

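Top view: red cap (231,220), yellow (285,235), blue (338,247), white (391,261), with the blue-lidded jar at (366,176) and green look-alikes off the reader. The side view agrees.

```bash
cat > h.py <<'E'
import numpy as np,cv2
from scipy.spatial.transform import Rotation as R
def K(d):
    f=240/np.tan(np.radians(float(d['fovy']))/2);return np.array([[f,0,d['cx']],[0,f,d['cy']],[0,0,1]],float)
def cast(d,uv,z):
    Rm=cv2.Rodrigues(np.array(d['rvec'],float))[0];t=np.array(d['tvec'],float).ravel()
    c=-Rm.T@t;r=Rm.T@np.linalg.inv(K(d))@[uv[0],uv[1],1];return c+r*(z-c[2])/r[2]
def proj(d,p): return cv2.projectPoints(np.array([p],float),np.array(d['rvec'],float),np.array(d['tvec'],float),K(d),None)[0].ravel()
seeds={'top':dict(red=(231,220),yellow=(285,235),blue=(338,247),white=(391,261)),
'side':dict(red=(303,235),yellow=(319,214),blue=(333,195),white=(345,177))}
def mask(img,n):
    h,s,v=cv2.split(cv2.cvtColor(img,cv2.COLOR_RGB2HSV))
    if n=='white': m=(s<45)&(v>125)
    else:
        lo={'red':None,'yellow':(18,35),'blue':(105,130)}[n]
        m=(s>120)&(v>60)&(((h<8)|(h>172)) if lo is None else (h>=lo[0])&(h<=lo[1]))
    return m.astype(np.uint8)
def blob(img,n,seed):
    k,l,st,c=cv2.connectedComponentsWithStats(mask(img,n))
    i=min(range(1,k),key=lambda i:np.hypot(*(c[i]-seed))+(1e3 if st[i,4]<60 else 0));return c[i],st[i],(l==i)
E
python3 - <<'E'
from h import *
t=np.load('top0.npz');s=np.load('side0.npz');P={}
for n in ('red','yellow','blue','white'):
    c,st,m=blob(t['color'],n,seeds['top'][n]);cs,ss,ms=blob(s['color'],n,seeds['side'][n])
    # centroid of the whole cap silhouette ~ somewhat below its top
    p=cast(t,c,122);P[n]=p;print(n,c.round(1),st,p.round(1),'side',cs.round(1),ss,proj(s,p-[0,0,7]).round(1))
a=np.array([P[n][:2] for n in P]);d=np.diff(a,axis=0);print(d,np.linalg.norm(d,axis=1))
from cell import read_state
q=read_state();Rt=R.from_euler('xyz',q['tool_rot']);print(Rt.as_matrix().round(3))
for n in P: print(n,(Rt.inv().apply(P[n]-q['eef_pos'])/10).round(2))
E
```

```text
red [230.6 219.4] [217 207  28  26 556] [599.6  81.5 122. ] side [303.1 234.7] [293 225  22  21 392] [303.3 233.9]
yellow [284.1 232.7] [271 220  27  27 581] [584.5  13.2 122. ] side [319.  213.4] [309 205  21  19 335] [319.3 212.9]
blue [337.8 245.6] [325 233  27  27 564] [570.1 -55.2 122. ] side [333.  194.8] [324 186  19  19 296] [332.9 194.6]Traceback (most recent call last):
  File "<stdin>", line 4, in <module>
  File "h.py", line 20, in blob
    i=min(range(1,k),key=lambda i:np.hypot(*(c[i]-seed))+(1e3 if st[i,4]<60 else 0));return c[i],st[i],(l==i)
ValueError: min() iterable argument is empty
```

Request:
{"op": "move_arm", "data": {
  "targets": "-1 -3 -2 0 0 0 0;-1 -3 -2 0 0 0 0;-1 -3 -2 0 0 0 0;-1 -3 -2 0 0 0 0;-1 -3 -2 0 0 0 0"
}}

```text
clock: 0.52
eef_pos: [338.7, 457.2, 230.9]
tool_rot: [-3.141, -0.0, 2.773]
force: [0.0, 0.2, 0.7]
width: 25.3
gripper_force: 0.0
```

Request:
{"op": "move_arm", "data": {
  "targets": "-1 -3 -2 0 0 0 0;-1 -3 -2 0 0 0 0;-1 -3 -2 0 0 0 0;-1 -3 -2 0 0 0 0;-1 -3 -2 0 0 0 0"
}}

```text
clock: 0.93
eef_pos: [442.5, 309.9, 231.1]
tool_rot: [-3.141, -0.0, 2.773]
force: [0.1, 0.1, 0.3]
width: -0.3
gripper_force: 0.0
```

Request:
{"op": "move_arm", "data": {
  "targets": "-1 -3 -2 0 0 0 0;-1 -3 -2 0 0 0 0;-1 -3 -2 0 0 0 0;-1 -3 -2 0 0 0 0;-1 0 0 0 0 0 0"
}}

```text
clock: 1.35
eef_pos: [529.7, 184.6, 231.2]
tool_rot: [-3.138, 0.005, 2.761]
force: [0.8, -0.4, -0.5]
width: 0.4
gripper_force: 0.0
```

```bash
cat >> h.py <<'E'
P=dict(red=(599.6,81.5),blue=(570.1,-55.2),white=(555.4,-123.6))
def go():
    from cell import read_state
    q=read_state();Rt=R.from_euler('xyz',q['tool_rot'])
    print(round(q['clock'],2),q['eef_pos'].round(1),q['tool_rot'].round(3),q['force'].round(1),round(q['width'],1))
    for n in P: print(n,(Rt.inv().apply(np.array([*P[n],125])-q['eef_pos'])/10).round(2))
E
python3 - <<'E'
from h import *
go();t=np.load('top0.npz');print(cast(t,(391,259),122))
print(t['color'][255:270:5,375:408:6].tolist())
E
```

```text
1.35 [529.7 184.6 231.2] [-3.138  0.005  2.761] [ 0.8 -0.4 -0.5] 0.4
red [-10.27  -6.94  10.7 ]
blue [-12.6  -20.73  10.76]
white [-13.78 -27.62  10.79]
[ 554.93554733 -123.005719    122.        ]
[[[46, 49, 51], [112, 111, 108], [113, 113, 110], [114, 115, 111], [117, 117, 113], [70, 72, 74]], [[41, 44, 42], [113, 113, 110], [113, 114, 110], [115, 116, 112], [117, 117, 113], [85, 86, 85]], [[47, 49, 47], [98, 98, 96], [114, 115, 111], [115, 116, 112], [118, 118, 115], [63, 64, 67]]]
```

Request:
{"op": "move_arm", "data": {
  "targets": "-1 -3 -2 0 0 0 0;-1 -3 -2 0 0 0 0;-1 -3 -2 2 0 0 0;-1 -1.3 -0.9 3 0 0 0;-1 0 0 3 0 0 0"
}}

```text
clock: 1.77
eef_pos: [599.6, 86.3, 151.0]
tool_rot: [-3.14, 0.005, 2.765]
force: [-0.5, -0.2, -0.2]
width: 0.3
gripper_force: 0.0
```

Request:
{"op": "move_arm", "data": {
  "targets": "-1 0 0 0 0 0 0;-1 0 0 0 0 0 0"
}}

```text
clock: 1.93
eef_pos: [594.6, 92.6, 149.9]
tool_rot: [-3.14, -0.004, 2.773]
force: [0.3, -0.1, 0.0]
width: 0.0
gripper_force: 0.0
```

Run:
```python
from h import *
go()
from cell import cams
a=cams.get_image('top');b=cams.get_image('side')
f=lambda d,u,v:cv2.resize(d['color'][v:v+120,u:u+100],(400,480))
cv2.imwrite('pics/a1.png',np.hstack([f(a,180,160),f(b,255,160)])[:,:,::-1])
```

```text
1.93 [594.6  92.6 149.9] [-3.14  -0.004  2.773] [ 0.3 -0.1  0. ] 0.0
red [-0.87 -0.85  2.48]
blue [ -3.05 -14.66   2.5 ]
white [ -4.14 -21.57   2.51]
```

View pics/a1.png

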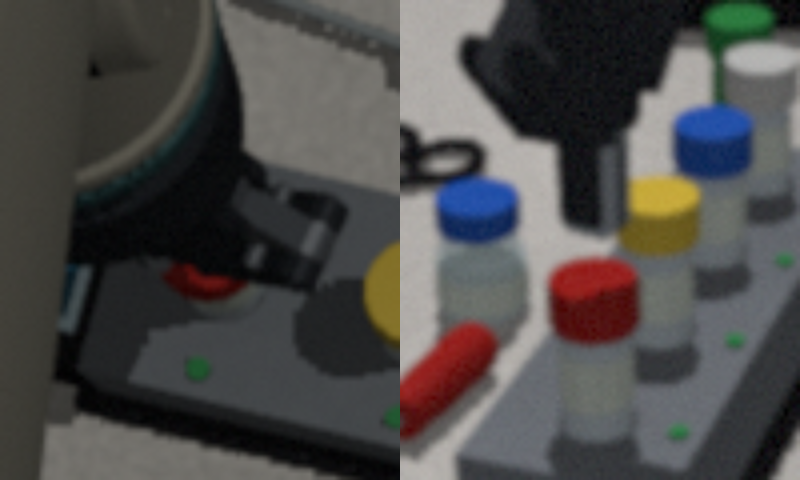

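Fingers seem displaced from the red cap (top view: fingertip ~(262,225), cap (230,219)); I'll check the reported TCP against the pictures.

Run:
```python
from h import *
from cell import cams,read_state
for i in range(2):
  q=read_state();print(q['clock'],q['eef_pos'].round(1))
  a=cams.get_image('top');b=cams.get_image('side')
p=q['eef_pos']
o=[]
for d in (a,b):
    im=d['color'].copy();u=proj(d,p);u2=proj(d,p+[0,0,19]);print(u,u2,d['rvec'],d['tvec'])
    cv2.circle(im,tuple(int(round(x)) for x in u),2,(0,255,0),-1)
    im=cv2.convertScaleAbs(im,alpha=2.2,beta=10)
    o.append(cv2.resize(im[150:270,200:300] if d is a else im[130:250,255:355],(400,480)))
cv2.imwrite('pics/a2.png',np.hstack(o)[:,:,::-1])
```

```text
2.0333 [596.8  93.7 152.7]
2.1333 [597.3  93.6 153.4]
[217.51035807 215.36892689] [215.30726407 211.80214034] [ 2.17832905 -2.1195886   0.22435572] [-42.04285784 583.84964285 697.91534186]
[302.67309817 215.298367  ] [302.236105  203.5011336] [ 0.16465143 -2.67179069  1.49211116] [581.75476431  75.8078708  819.53955029]
```

View pics/a2.png

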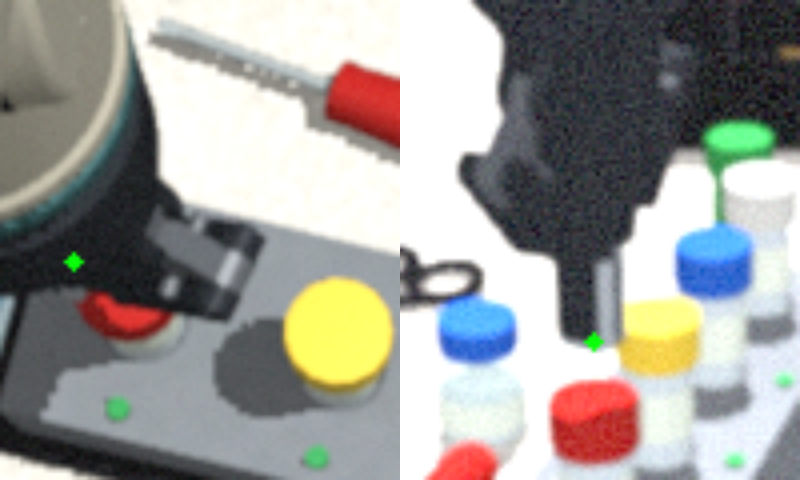

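Request:
{"op": "move_arm", "data": {
  "targets": "-1 -0.6 -1 0.5 0 0 0;-1 0 0 0.5 0 0 0;-1 0 0 0 0 0 0;-1 0 0 0 0 0 0;-1 0 0 0 0 0 0"
}}

```text
clock: 2.65
eef_pos: [598.2, 80.8, 141.1]
tool_rot: [3.142, -0.0, 2.773]
force: [0.6, 0.2, -0.2]
width: 0.4
gripper_force: 0.0
```

```bash
python3 -c "
from h import *
go()"
```

```text
2.65 [598.2  80.8 141.1] [ 3.142 -0.     2.773] [ 0.6  0.2 -0.2] 0.4
red [-0.11  0.12  1.61]
blue [ -2.29 -13.7    1.61]
white [ -3.38 -20.61   1.61]
```

Settled over red, about 1.5 mm off centre. Descend gently.

Request:
{"op": "move_arm", "data": {
  "targets": "-1 -0.1 0.1 0.5 0 0 0;-1 0 0 0.5 0 0 0;-1 0 0 0.3 0 0 0;-1 0 0 0.2 0 0 0;-1 0 0 0 0 0 0"
}}

```text
clock: 3.07
eef_pos: [599.1, 81.3, 125.5]
tool_rot: [-3.141, -0.001, 2.773]
force: [-0.9, -0.5, -0.9]
width: -0.4
gripper_force: 0.0
```

Request:
{"op": "move_arm", "data": {
  "targets": "-1 0 0 0.2 0 0 0;-1 0 0 0.2 0 0 0;-1 0 0 0 0 0 0;-1 0 0 0 0 0 0"
}}

```text
clock: 3.4
eef_pos: [599.7, 81.3, 122.4]
tool_rot: [3.141, 0.0, 2.773]
force: [-0.1, -0.4, 0.7]
width: -0.3
gripper_force: 0.7
```

Request:
{"op": "move_arm", "data": {
  "targets": "-1 0 0 0.2 0 0 0;-1 0 0 0.2 0 0 0;-1 0 0 0 0 0 0;-1 0 0 0 0 0 0"
}}

```text
clock: 3.73
eef_pos: [599.6, 81.3, 118.2]
tool_rot: [3.142, -0.0, 2.773]
force: [-1.3, 0.7, 2.9]
width: -0.1
gripper_force: 1.4
```

Request:
{"op": "move_arm", "data": {
  "targets": "-1 0 0 0.2 0 0 0;-1 0 0 0.1 0 0 0;-1 0 0 0 0 0 0;-1 0 0 0 0 0 0"
}}

```text
clock: 4.07
eef_pos: [599.6, 81.3, 115.2]
tool_rot: [3.142, 0.0, 2.773]
force: [-1.1, -0.6, 3.3]
width: -0.1
gripper_force: 1.8
```

```bash
cat >> h.py <<'E'
def caps(fn=None):
    from cell import cams
    s0=np.load('side0.npz');b=cams.get_image('side')
    for n in ('red','yellow','blue'):
        for d in (s0,b):
            c,st,m=blob(d['color'],n,seeds['side'][n]);r=np.where(m[:,st[0]+4:st[0]+st[2]-4].any(1))[0]
            print(n,c.round(1),st,r[-1])
    print('px/10mm',proj(b,[599,81,125])-proj(b,[599,81,115]))
    if fn: cv2.imwrite(fn,np.hstack([cv2.resize(cv2.convertScaleAbs(d['color'][165:285,265:365],alpha=1.6),(400,480)) for d in (s0,b)])[:,:,::-1])
E
python3 -c "
from h import *
go();caps('pics/r1.png')"
```

```text
4.07 [599.6  81.3 115.2] [3.142 0.    2.773] [-1.1 -0.6  3.3] -0.1
red [ 0.01  0.01 -0.98]
blue [ -2.17 -13.8   -0.98]
white [ -3.26 -20.71  -0.98]
red [303.1 234.7] [293 225  22  21 392] 245
red [303.1 242.3] [293 233  21  18 299] 250
yellow [319.  213.4] [309 205  21  19 335] 223
yellow [320.  213.4] [311 204  19  20 305] 223
blue [333.  194.8] [324 186  19  19 296] 204
blue [332.9 194.8] [323 186  20  19 295] 204
px/10mm [-0.21175072 -5.78900493]
```

View pics/r1.png

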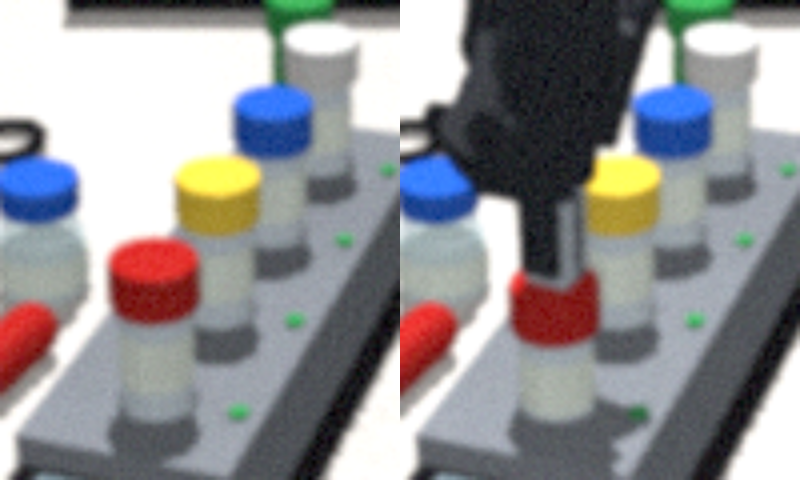

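Red sank about 5 px (≈9–10 mm); yellow and blue unchanged. Up, then to blue.

Request:
{"op": "move_arm", "data": {
  "targets": "-1 0 0 -1 0 0 0;-1 0 0 -2 0 0 0;-1 0 0 -2 0 0 0;-1 0 -0.8 0 0 0 0;-1 -0.4 -2 0 0 0 0"
}}

```text
clock: 4.53
eef_pos: [594.0, 57.4, 166.6]
tool_rot: [3.138, 0.002, 2.778]
force: [0.2, -0.2, -0.8]
width: 0.2
gripper_force: 0.0
```

Request:
{"op": "move_arm", "data": {
  "targets": "-1 -0.4 -2.5 0 0 0 0;-1 -0.5 -2.5 0 0 0 0;-1 -0.5 -2.5 0 0 0 0;-1 -0.4 -2.5 0 0 0 0;-1 0 -1 0 0 0 0"
}}

```text
clock: 4.95
eef_pos: [569.0, -60.4, 165.1]
tool_rot: [-3.139, -0.0, 2.768]
force: [1.0, -0.4, 0.0]
width: -0.2
gripper_force: 0.0
```

Request:
{"op": "move_arm", "data": {
  "targets": "-1 0 0 0 0 0 0;-1 0 0 1 0 0 0;-1 0 0 0.5 0 0 0;-1 0 0 0 0 0 0;-1 0 0 0 0 0 0"
}}

```text
clock: 5.37
eef_pos: [570.1, -53.3, 149.4]
tool_rot: [3.141, -0.002, 2.775]
force: [-0.7, 0.5, -0.7]
width: 0.3
gripper_force: 0.0
```

```bash
python3 -c "
from h import *
go();caps()"
```

```text
5.37 [570.1 -53.3 149.4] [ 3.141e+00 -2.000e-03  2.775e+00] [-0.7  0.5 -0.7] 0.3
red [ 2.07 13.64  2.45]
blue [-0.07 -0.18  2.44]
white [-1.14 -7.09  2.44]
red [303.1 234.7] [293 225  22  21 392] 245
red [303.1 240.3] [293 230  21  21 385] 250
yellow [319.  213.4] [309 205  21  19 335] 223
yellow [319.  213.8] [310 205  19  19 317] 223
blue [333.  194.8] [324 186  19  19 296] 204
blue [332.8 194.9] [324 186  19  18 288] 203
px/10mm [-0.21175072 -5.78900493]
```

Red stays down (5.6 px ≈ 9.7 mm). Now blue.

Request:
{"op": "move_arm", "data": {
  "targets": "-1 0 -0.1 0.7 0 0 0;-1 0 0 0.7 0 0 0;-1 0 0 0.5 0 0 0;-1 0 0 0.3 0 0 0;-1 0 0 0 0 0 0"
}}

```text
clock: 5.83
eef_pos: [569.3, -56.2, 127.2]
tool_rot: [-3.141, -0.002, 2.773]
force: [-0.2, 0.2, -0.1]
width: 0.1
gripper_force: 0.0
```

Request:
{"op": "move_arm", "data": {
  "targets": "-1 0 0 0.2 0 0 0;-1 0 0 0.2 0 0 0;-1 0 0 0.2 0 0 0;-1 0 0 0 0 0 0;-1 0 0 0 0 0 0"
}}

```text
clock: 6.25
eef_pos: [570.2, -56.3, 122.4]
tool_rot: [3.141, 0.0, 2.773]
force: [0.1, -0.3, 1.6]
width: -0.0
gripper_force: 0.4
```

Request:
{"op": "move_arm", "data": {
  "targets": "-1 0 0 0.2 0 0 0;-1 0 0 0.2 0 0 0;-1 0 0 0.2 0 0 0;-1 0 0 0.1 0 0 0;-1 0 0 0 0 0 0"
}}

```text
clock: 6.67
eef_pos: [570.2, -56.3, 115.2]
tool_rot: [3.141, 0.0, 2.773]
force: [0.1, 0.3, 3.0]
width: 0.2
gripper_force: 1.6
```

Request:
{"op": "move_arm", "data": {
  "targets": "-1 0 0 0 0 0 0;-1 0 0 0 0 0 0;-1 0 0 0 0 0 0"
}}

```text
clock: 6.92
eef_pos: [570.1, -56.3, 115.2]
tool_rot: [3.142, 0.0, 2.773]
force: [-0.3, -0.1, 2.3]
width: 0.2
gripper_force: 1.4
```

```bash
python3 -c "
from h import *
go();caps()"
```

```text
6.92 [570.1 -56.3 115.2] [3.142 0.    2.773] [-0.3 -0.1  2.3] 0.2
red [ 2.21 13.91 -0.98]
blue [ 0.04  0.1  -0.98]
white [-1.06 -6.81 -0.98]
red [303.1 234.7] [293 225  22  21 392] 245
red [303.2 240.3] [293 230  21  21 383] 250
yellow [319.  213.4] [309 205  21  19 335] 223
yellow [319.  213.8] [310 205  19  19 320] 223
blue [333.  194.8] [324 186  19  19 296] 204
blue [333.5 201.3] [324 194  19  16 206] 209
px/10mm [-0.21175072 -5.78900493]
```

Blue is down 5 px as well. On to white: shift (-1.1, -6.8).

Request:
{"op": "move_arm", "data": {
  "targets": "-1 0 0 -1 0 0 0;-1 0 0 -2 0 0 0;-1 0 0 -1.5 0 0 0;-1 -0.2 -1.4 0 0 0 0;-1 -0.4 -2.2 0 0 0 0"
}}

```text
clock: 7.38
eef_pos: [563.5, -89.1, 161.7]
tool_rot: [3.139, 0.001, 2.778]
force: [-0.3, 0.1, -0.8]
width: 0.0
gripper_force: 0.0
```

Request:
{"op": "move_arm", "data": {
  "targets": "-1 -0.4 -2.2 0 0 0 0;-1 -0.1 -1 0 0 0 0;-1 0 0 0.5 0 0 0;-1 0 0 0.5 0 0 0;-1 0 0 0 0 0 0"
}}

```text
clock: 7.8
eef_pos: [555.2, -121.6, 149.0]
tool_rot: [3.141, -0.003, 2.774]
force: [-1.0, 0.6, 0.5]
width: -0.0
gripper_force: 0.0
```

Request:
{"op": "move_arm", "data": {
  "targets": "-1 0 0 0 0 0 0;-1 0 0 0 0 0 0"
}}

```text
clock: 7.97
eef_pos: [556.0, -122.0, 150.0]
tool_rot: [3.141, -0.001, 2.775]
force: [-0.8, -0.4, 0.1]
width: -0.1
gripper_force: 0.0
```

```bash
python3 -c "
from h import *
go();caps()"
```

```text
7.97 [ 556. -122.  150.] [ 3.141e+00 -1.000e-03  2.775e+00] [-0.8 -0.4  0.1] -0.1
red [ 3.22 20.56  2.52]
blue [1.07 6.74 2.51]
white [-0.01 -0.17  2.5 ]
red [303.1 234.7] [293 225  22  21 392] 245
red [303.2 240.2] [293 230  21  21 385] 250
yellow [319.  213.4] [309 205  21  19 335] 223
yellow [318.9 213.6] [309 205  20  19 328] 223
blue [333.  194.8] [324 186  19  19 296] 204
blue [333.4 200. ] [324 192  19  18 253] 209
px/10mm [-0.21175072 -5.78900493]
```

Request:
{"op": "move_arm", "data": {
  "targets": "-1 0 -0.1 0.7 0 0 0;-1 0 0 0.7 0 0 0;-1 0 0 0.5 0 0 0;-1 0 0 0.3 0 0 0;-1 0 0 0 0 0 0"
}}

```text
clock: 8.43
eef_pos: [554.7, -124.5, 127.2]
tool_rot: [-3.141, -0.002, 2.773]
force: [-0.7, 0.1, -0.5]
width: -0.1
gripper_force: 0.0
```

Request:
{"op": "move_arm", "data": {
  "targets": "-1 0 0 0.2 0 0 0;-1 0 0 0.2 0 0 0;-1 0 0 0.2 0 0 0;-1 0 0 0 0 0 0;-1 0 0 0 0 0 0"
}}

```text
clock: 8.85
eef_pos: [555.5, -124.6, 122.4]
tool_rot: [3.142, 0.0, 2.773]
force: [0.8, -0.2, 1.0]
width: -0.0
gripper_force: 0.4
```

Request:
{"op": "move_arm", "data": {
  "targets": "-1 0 0 0.2 0 0 0;-1 0 0 0.2 0 0 0;-1 0 0 0.2 0 0 0;-1 0 0 0 0 0 0;-1 0 0 0 0 0 0"
}}

```text
clock: 9.27
eef_pos: [555.5, -124.6, 116.2]
tool_rot: [3.142, 0.0, 2.773]
force: [-0.4, 0.3, 2.0]
width: 0.0
gripper_force: 1.1
```

Request:
{"op": "move_arm", "data": {
  "targets": "-1 0 0 0.1 0 0 0;-1 0 0 0 0 0 0;-1 0 0 0 0 0 0;-1 0 0 0 0 0 0"
}}

```text
clock: 9.6
eef_pos: [555.6, -124.7, 115.4]
tool_rot: [3.142, 0.0, 2.773]
force: [0.2, -1.8, 4.3]
width: 0.0
gripper_force: 2.0
```

Request:
{"op": "move_arm", "data": {
  "targets": "-1 0 0 -1 0 0 0;-1 0 0 -2 0 0 0;-1 0 0 -3 0 0 0;-1 0 0 -3 0 0 0;-1 0 0 -2 0 0 0"
}}

```text
clock: 10.02
eef_pos: [555.7, -124.6, 228.0]
tool_rot: [3.141, 0.002, 2.773]
force: [1.0, -0.3, -0.2]
width: -0.0
gripper_force: 0.0
```

Request:
{"op": "move_arm", "data": {
  "targets": "-1 0 0 0 0 0 0;-1 0 0 0 0 0 0;-1 0 0 0 0 0 0"
}}

```text
clock: 10.27
eef_pos: [554.5, -124.3, 224.7]
tool_rot: [-3.141, -0.002, 2.773]
force: [0.5, 0.2, -1.5]
width: 0.1
gripper_force: 0.0
```

```bash
python3 -c "
from h import *
go();caps('pics/e.png')"
```

```text
10.27 [ 554.5 -124.3  224.7] [-3.141e+00 -2.000e-03  2.773e+00] [ 0.5  0.2 -1.5] 0.1
red [ 3.19 20.83  9.97]
blue [1.01 7.01 9.97]
white [-0.08  0.1   9.97]
red [303.1 234.7] [293 225  22  21 392] 245
red [303.4 240.1] [293 230  22  21 392] 250
yellow [319.  213.4] [309 205  21  19 335] 223
yellow [318.9 213.6] [309 205  20  19 328] 223
blue [333.  194.8] [324 186  19  19 296] 204
blue [333.2 199.7] [324 191  19  19 266] 209
px/10mm [-0.21175072 -5.78900493]
```

View pics/e.png

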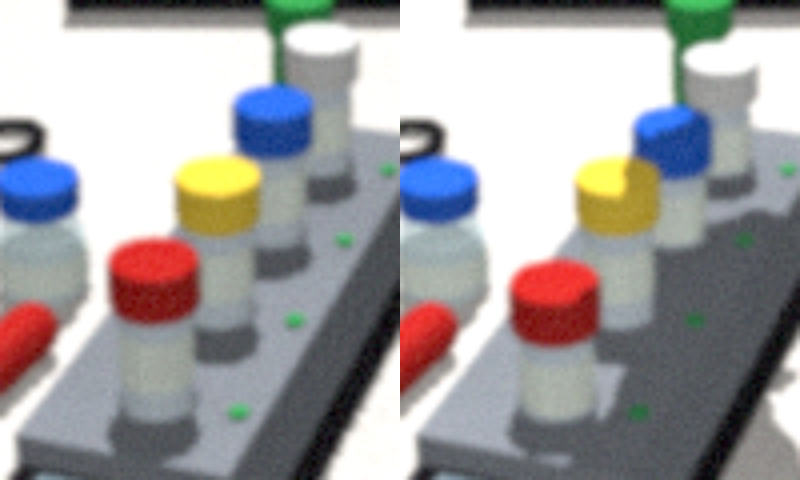

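Compared with the start, red, blue and white sit about 5 px (≈ 9–10 mm) lower, yellow is unchanged, all four stand upright, and the hand is clear.

```bash
python3 -c "
from cell import order
print(order.finish_job())"
```

```text
the job is handed in; nothing more can be done
None
```

The red, blue and white tubes were tapped down in that order, each about 9–10 mm by the side camera; yellow stayed up, the hand finished clear, and the job is handed in (no verdict was returned).

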